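# Start and lock the screw cap of an oil tank

## Robot

A 7-joint arm with a two-finger parallel gripper is mounted at the origin on the work surface. World frame = base frame: x ahead of the robot, y to its left, z up, the work surface at z = 0. Lengths are in mm, angles in rad, forces in N, time in s.
With the tool pointing down it reaches from about 350 to 900 mm from the base axis. Payload 7.2 kg.
Tool frame: the origin (TCP) lies midway between the tips of the shut fingers; the grasp point (between the pads) lies behind it (env.grip_depth is the z of the grasp point in the tool frame, in mm); z points along the fingers, y is the line along which they close (so a half turn about z gives the same grasp; the last joint's range is limited). The gripper opens to 85 mm and grips with 20 to 120 N. Pads are 22 mm wide; open, the fingers measure 114 mm over their backs; the gripper's body (76 mm by 85 mm) begins 54 mm behind the grasp point. The pads swing forward as they close: fully open they stand 13 mm farther back than shut.
Start: joints at [1.062, 0.411, -0.013, 1.596, 0.006, 1.134, -0.082], TCP at [266.654, -565.265, 231.297] pointing down, gripper open.
Joint ranges: [-2.95, 2.95], [-0.29, 1.99], [-1.47, 1.44], [0.14, 2.54], [-1.03, 4.17], [0.13, 1.85], [-2.86, 2.86]. Speed limits (rad/s): [2.39, 2.39, 3.01, 3.01, 3.14, 3.14, 3.14].

## Interface

Orientations are given as a 3x3 rotation matrix whose columns are the frame's x, y, z axes.
In Python, from workcell import env gives the robot as it stands.
- The arm moves only by the shell command python3 -m jog 'ROWS'. ROWS is JSON, a list of rows, each an object of numbers: "claw": the closure, from 0 (fully open) to 1 (shut); "tx", "ty", "tz": the shift along the tool's x, y, z in units of 200 mm (1.0 is 200 mm); "twist": the turn about the tool's z in units of 90 degrees (1.0 is 90 degrees). In form: [{"claw": .., "tx": .., "ty": .., "tz": .., "twist": ..}, ...]. A call has 1 to 8 rows; each row is the pose to reach, as a shift and turn from the pose commanded when the call began, along the tool's axes at that moment; what a row does not reach only later rows make up. A row lasts 1/10 s, in which the tool goes at most 50 mm and 8.59 degrees, less where a joint would pass 70% of its speed; a pose out of reach is approached as far as the arm can. A call with a number of a shift or a turn outside -1 to 1 is refused whole. A call with a gripper value outside its range is refused whole. The fingers move at their own pace and stop on an object; the grip force is fixed at half the most. Time passes only in rows, so rows that repeat a pose let the fingers close. It gives the time, the measured TCP pose, the force, the opening and the grip force at its end, in the units of the state.
- env.read_state(): the state, without advancing time (a new reading comes with each control period).
- env.get_image(name): name is "side" or "top"; returns a dict with "img" (420x560x3 uint8, blue, green, red), "depth" (420x560 float32, mm along the optical axis (not along the pixel's ray), 0 where there is no reading), "fx", "fy", "cx", "cy" (pixels), "extrinsics" (4x4, takes a point from camera to world coordinates). Camera axes: x right, y down, z forward; pixel columns grow to the right and rows downward; lengths in mm; the calibration is good to about 2 mm. A picture is of the moment at which its call begins.
- env.close_job(): hands the job in; it is judged then, once.
Trained networks look in the newest picture that a camera, given by its name, has taken for a name from the list of things; names that differ only in an ending like _2 or _b are one class to them, and where a whole thing is asked for, a point or a joint stands for the part that bears it (a point fixed in the world has none). Each returns a list of dicts, best first, with "conf" (0 to 1); they miss things now and then, are a little off and sometimes report something else, mostly with a low value. They report only what shows in the picture. A call takes as long as a camera call.
- env.search_frame(camera, target): "xy" ([column, row] in pixels, amid what is visible of it).
- env.pinpoint(camera, target): "xy" ([column, row] in pixels: a listed point, or the origin of a listed thing).
The state is a dict: "clock": time; "joint_pos": joint angles; "dq": joint speeds; "tau": joint torques, N m; "position": TCP position; "tcp_rot": TCP orientation; "force": force on the tool from outside, world axes, zero at the start; "wrist_torque": the same for the moment, N m; "width": finger opening in mm; "gripper_force": force on a finger pad.
Only numpy, scipy, OpenCV 4.12 (cv2) and the standard library are available. Lean on these libraries where they do the work, as an engineer would, in place of code of your own. Each camera call takes 0.05 s, during which the arm holds its last target. There are 200 camera calls.

## Task

The oil tank's screw cap sits on top of its thread and has not started. Turn its cross bar backward (counter-clockwise from above) until the cap drops a step into the thread, never forcing it forward before that; then screw it forward (clockwise) fully home, and finally push the safety bolt beside the bar all the way in towards the cap. Leave the other things where they are.

Things in the scene. Friction and masses are not known exactly. Their poses are not given: they have to be found in the camera images.
- tank: Welded aluminium oil tank bolted to the bench (it does not move): 180 mm along its x, 280 mm along its y, top at 90 mm; origin at the centre of its underside on the bench. The cap stands over tank point (0, -55 mm); the safety bolt's guide (30 mm wide, 22 mm high) stands on the top towards tank +y.
- cap_axis (a point): Point on the cap's vertical turning axis, level with the tank's top (z = 90 mm); fixed. Around it: an 88 mm flange 4 mm high, then the ribbed black plastic cap, 74 mm across, 18 mm tall. The cap's rim is 13 mm above the flange while unstarted, 6.5 mm after the drop, 2 mm when home. The cap cannot come off; an arm pushed sideways 45 mm from the axis turns it with about 3 N.
- bar_end (a point): Middle of the end face of one arm of the cap's straight steel cross bar, 62 mm from the axis, at the bar's mid-height; moves with the cap. The bar runs through the axis to an equal second arm: 124 mm long, 12 mm thick, 25 mm tall. Bar from z = 125 to 150 mm while unstarted, 118.5 to 143.5 after the drop, 114 to 139 when home.
- cap (a joint): Cap turn, rad, growing clockwise from above. Starts 0.45 to 1.05. Backed off just past 0 (about -0.1) it drops; back stop at -0.6. Not dropped, it jams forward at about 1.3 (cross-threaded). Dropped, it screws to a stop at 1.9: fully home, bar along tank y, bar_end towards tank -y. bar_end's direction is 0.329 minus this, counter-clockwise from tank +x. Stays where left.
- cap_lift (a joint): How far the cap has sunk, in m: 0 on the false seat, 0.0065 after the drop, 0.011 fully home. The cap sinks by its own weight and a light spring; no pressing is needed.
- bolt (a joint): Travel of the safety bolt, m: 0 out (starts 0 to 0.004), 0.030 fully in, at a stop. Slides towards tank -y along tank x = -18 mm with about 2 N; stays where left. In, its nose (12 mm wide, z = 112 to 127 mm) lies beside the bar arm that points to tank +y, so the cap cannot turn back. It goes in only once the cap is home; sooner, it meets or blocks the bar.
- bolt_peg (a point): Centre of the top of the bolt's upright round peg: 14 mm across, z = 127 to 152 mm; moves with the bolt. With the bolt out, the peg is 125 mm and the bolt's nose 80 mm from the cap's axis along tank +y. Push the peg from its tank +y side; there the bolt's flat tail, top at z = 127 mm, reaches 27 mm past the peg's axis.
- socket: Bystander, loose: a 26 mm steel wrench socket, 35 mm tall, standing on the tank's top at the corner away from the cap; origin at the centre of its underside
- gasket: Bystander, loose: a flat black rubber ring, 40 mm across, 6 mm thick, lying on the tank's top by the cap's far side; origin at the centre of its underside
- spray_can: Bystander, loose: a grey can, 60 mm across, 190 mm tall, standing on the bench to the left; origin at the centre of its underside
- grease_tin: Bystander, loose: a dark steel tin, 84 mm across, 75 mm tall, on the bench to the left; origin at the centre of its underside
- wrench: Bystander, loose: a steel wrench, 200 mm long, lying on the bench to the right; origin at the middle of its length
- screwdriver: Bystander, loose: a screwdriver, 200 mm long, lying on the bench to the left; origin at the middle of its length
- hub: Bystander, loose: a dark steel wheel hub, 110 mm across, 50 mm tall, on the bench to the right; origin at the centre of its underside

How it is judged (in metres and radians):
On the way, in this order (a step that is already met when the one before it is completed fails the run):
1. the cap has been backed off and has dropped a step into its thread (value of joint cap_lift above 0.0055 m and value of joint cap below 0.2 rad), for 0.1 s.
2. the cap is screwed forward fully home (value of joint cap above 1.8 rad and value of joint cap_lift above 0.01 m), for 0.2 s.
At the end, for the whole second after the job is handed in: The cap is fully home (turned to within 0.1 rad of its stop and sunk at least 10 mm) and the safety bolt is in (at least 25 of its 30 mm) (all of step 2 and value of joint bolt above 0.025 m); the robot touches nothing.
It fails at once if the cap is forced forward into the jam before it has dropped (value of joint cap above 1.25 rad and value of joint cap_lift below 0.004 m).
It fails at once if a bystander is shifted by more than 30 mm (distance of any of socket, gasket, spray_can, grease_tin, wrench, screwdriver, hub from where it was at the start of the episode above 0.03 m).
It also fails if it takes over 58 s, if anything falls off the work surface, if the arm or the gripper's body presses on something with over 40 N, if the wrist force passes 120 N, or if a joint passes its speed limit or range.

## Working session

There is one attempt and no reset: what is moved stays moved. The work goes in short steps, Python scripts to look and compute and a shell command to move; the robot and the scene stay as the last step left them, time stands still between calls to the robot, and variables do not carry over. Pictures are saved under pics/ and viewed, at most 10 in all, crops included, and the job is handed in when it is done.

```bash
mkdir -p pics; ls; cat > h.py <<'E'
import numpy as np, cv2
from workcell import env
def px2w(im,xy,z=None):
    u,v=xy; d=np.array([(u-im['cx'])/im['fx'],(v-im['cy'])/im['fy'],1.0])
    T=np.array(im['extrinsics']); r=T[:3,:3]@d
    if z is None:
        dep=im['depth'][int(round(v)),int(round(u))]; return T[:3,3]+r*dep
    return T[:3,3]+r*((z-T[2,3])/r[2])
E
python3 - <<'E'
from h import *
s=env.read_state(); print(s['clock'],s['position'],np.round(s['tcp_rot'],3).tolist(),env.grip_depth)
for c in('top','side'):
    im=env.get_image(c); cv2.imwrite(f'pics/{c}0.png',im['img'])
    print(c,np.round(im['extrinsics'],2).tolist())
    for t,z in(('cap_axis',90),('bar_end',137.5),('bolt_peg',152),('tank',0)):
        for r in env.pinpoint(c,t)[:2]: print(t,r, px2w(im,r['xy'],z).round(1), px2w(im,r['xy']).round(1))
    for t in('socket','gasket','spray_can','grease_tin','wrench','hub','screwdriver'):
        for r in env.pinpoint(c,t)[:1]: print(t,r, px2w(im,r['xy'],90 if t in('socket','gasket') else 0).round(0))
E
```

```text
pics
0.0 [ 266.43847554 -564.82143122  230.44600079] [[0.904, 0.427, -0.001], [0.427, -0.904, 0.001], [-0.0, -0.002, -1.0]] -18.700000000000003
top [[-0.01, -0.98, 0.2, 242.16], [-1.0, 0.01, -0.0, -35.52], [-0.0, -0.2, -0.98, 1217.63], [0.0, 0.0, 0.0, 1.0]]
cap_axis {'xy': [288.4, 168.9], 'conf': 0.66} [584.6 -49.7  90. ] [574.6 -49.3 123. ]
bar_end {'xy': [280.2, 140.1], 'conf': 0.96} [656.2 -27.  137.5] [710.7 -25.9  -4.7]
bar_end {'xy': [416.6, 149.3], 'conf': 0.27} [ 623.1 -414.6  137.5] [ 654.3 -445.5   49.2]
bolt_peg {'xy': [244.5, 180.7], 'conf': 0.6} [533.6  72.8 152. ] [533.8  72.9 151.3]
tank {'xy': [268.3, 183.6], 'conf': 0.72} [564.7  13.2   0. ] [540.8   9.6  90. ]
tank {'xy': [296.1, 148.4], 'conf': 0.25} [680.1 -76.6   0. ] [647.9 -73.6  89.3]
socket {'xy': [226.8, 168.0], 'conf': 0.56} [590. 131.  90.]
gasket {'xy': [293.1, 148.5], 'conf': 0.41} [648. -65.  90.]
spray_can {'xy': [157.6, 209.9], 'conf': 0.93} [485. 358.   0.]
grease_tin {'xy': [152.6, 172.1], 'conf': 0.88} [607. 380.   0.]
wrench {'xy': [408.4, 251.0], 'conf': 0.8} [ 347. -412.    0.]
hub {'xy': [413.6
[... 306 characters left out ...]
119.5]
bar_end {'xy': [211.6, 196.2], 'conf': 0.62} [643.8 -22.8 137.5] [643.9 -23.  137.2]
bolt_peg {'xy': [233.7, 230.4], 'conf': 0.71} [528.4  78.7 152. ] [528.3  78.9 152.3]
tank {'xy': [234.9, 247.8], 'conf': 0.59} [569.7  16.8   0. ] [519.7  98.2 112.9]
socket {'xy': [200.5, 256.8], 'conf': 0.71} [596. 137.  90.]
gasket {'xy': [236.4, 211.6], 'conf': 0.72} [581. -35.  90.]
spray_can {'xy': [196.9, 369.2], 'conf': 0.63} [498. 357.   0.]
grease_tin {'xy': [147.3, 361.1], 'conf': 0.9} [610. 380.   0.]
wrench {'xy': [350.1, 174.0], 'conf': 0.81} [ 348. -409.    0.]
hub {'xy': [267.5, 148.7], 'conf': 0.69} [ 661. -443.    0.]
screwdriver {'xy': [313.5, 392.3], 'conf': 0.95} [245. 314.   0.]
```

```bash
python3 - <<'E'
import cv2
a=cv2.imread('pics/top0.png')[110:240,200:340]; b=cv2.imread('pics/side0.png')[160:290,165:305]
cv2.imwrite('pics/c0.png',cv2.hconcat([cv2.resize(x,(400,371),interpolation=2) for x in(a,b)]))
E
```

```text
(no output)
```

View pics/c0.png

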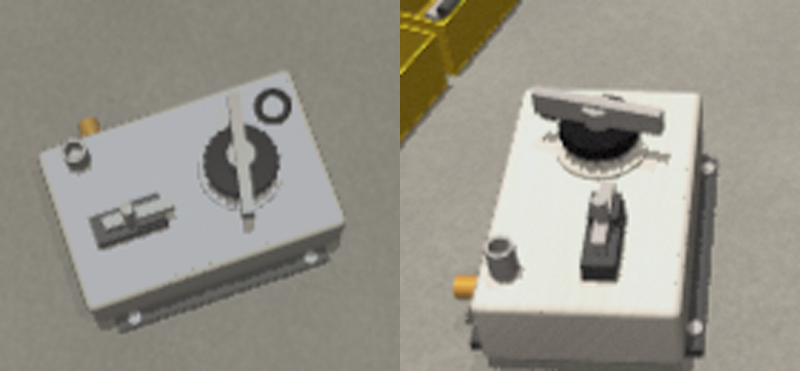

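View pics/top0.png

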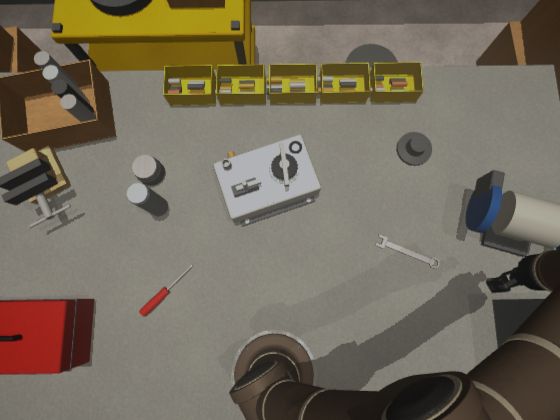

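```bash
cat >> h.py <<'E'
def cloud(im):
    v,u=np.indices(im['depth'].shape); d=im['depth']
    P=np.stack([(u-im['cx'])/im['fx']*d,(v-im['cy'])/im['fy']*d,d],-1).reshape(-1,3)[d.ravel()>0]
    T=np.array(im['extrinsics']); return P@T[:3,:3].T+T[:3,3]
def near(P,c,r,z0,z1): return P[(np.hypot(*(P[:,:2]-c).T)<r)&(P[:,2]>z0)&(P[:,2]<z1)]
E
python3 - <<'E'
from h import *
for c in('top','side'):
    P=cloud(env.get_image(c))
    t=near(P,[560,10],220,84,96)[:,:2].astype(np.float32)
    print(c,'tanktop',len(t),cv2.minAreaRect(t), cv2.boxPoints(cv2.minAreaRect(t)).round(0).tolist())
    b=near(P,[584,-45],80,143,156); r=cv2.minAreaRect(b[:,:2].astype(np.float32)); print('bar',len(b),b.mean(0).round(1),r)
    g=near(P,[531,75],40,141,160); print('peg',len(g),g.mean(0).round(1),g.min(0).round(0),g.max(0).round(0))
    for z0,z1 in((97,115),(116,135)):
        g=near(P,[531,75],60,z0,z1); print(z0,len(g),cv2.minAreaRect(g[:,:2].astype(np.float32)) if len(g)>3 else '')
E
```

```text
top tanktop 4324 ((565.709716796875, 15.733993530273438), (179.904541015625, 278.46722412109375), 18.3881778717041) [[436.0, 119.0], [524.0, -145.0], [695.0, -88.0], [607.0, 176.0]]
bar 208 [583.1 -36.4 148.4] ((583.2893676757812, -35.7064323425293), (124.46368408203125, 25.2819881439209), 12.285028457641602)
peg 22 [526.6  74.  150.1] [521.  69. 142.] [533.  80. 153.]
97 131 ((526.9459228515625, 77.08357238769531), (31.56535530090332, 74.84556579589844), 18.217878341674805)
116 163 ((531.0125122070312, 66.44503784179688), (28.8503360748291, 71.28265380859375), 18.23280143737793)
side tanktop 3986 ((566.96337890625, 15.66888427734375), (178.82586669921875, 282.2958068847656), 18.24249839782715) [[438.0, 122.0], [526.0, -146.0], [696.0, -90.0], [608.0, 178.0]]
bar 237 [584.5 -33.9 147.4] ((584.6693725585938, -34.166786193847656), (123.83350372314453, 27.04852294921875), 2.0882699489593506)
peg 34 [527.3  77.1 148.7] [522.  69. 142.] [535.  82. 154.]
97 203 ((526.9427490234375, 79.22380065917969), (30.098386764526367, 76.00469970703125), 18.652986526489258)
116 154 ((530.5540771484375, 67.83439636230469), (26.62890625, 73.52383422851562), 18.656503677368164)
```

```bash
cat >> h.py <<'E'
AX=np.array([583.7,-36.5])
def rel(x,y,z,th,s=None):
    """row units from measured pose to world target, tool down with x at heading th"""
    s=s or env.read_state(); R=np.array(s['tcp_rot']); p=np.array(s['position'])
    d=R.T@(np.array([x,y,z])-p)/200; t0=np.arctan2(R[1,0],R[0,0])
    tw=-(th-t0)/(np.pi/2); tw=(tw+2)%4-2
    return dict(zip(('tx','ty','tz','twist'),[*d.round(3),round(tw,3)]))
def arm(phi,z,r=42): # straddle bar arm at world heading phi; tool x points to the axis
    return rel(AX[0]+r*np.cos(phi),AX[1]+r*np.sin(phi),z,phi+np.pi)
E
python3 -c "
from h import *
print(arm(.12,200)); print(env.read_state()['joint_pos'])"
```

```text
{'tx': np.float64(2.761), 'ty': np.float64(-1.649), 'tz': np.float64(0.156), 'twist': np.float64(-1.796)}
[ 1.06181049  0.41111298 -0.01269795  1.59619185  0.00562046  1.13429956
 -0.08219629]
```

```bash
R='{"claw":0.5,"tx":0.95,"ty":-0.57,"tz":0,"twist":-0.6}'; python3 -m jog '[{"claw":0.5,"tx":0.95,"ty":-0.57,"tz":0,"twist":-0.6},{"claw":0.5,"tx":0.95,"ty":-0.57,"tz":0,"twist":-0.6},{"claw":0.5,"tx":0.95,"ty":-0.57,"tz":0,"twist":-0.6},{"claw":0.5,"tx":0.95,"ty":-0.57,"tz":0,"twist":-0.6},{"claw":0.5,"tx":0.95,"ty":-0.57,"tz":0,"twist":-0.6},{"claw":0.5,"tx":0.95,"ty":-0.57,"tz":0,"twist":-0.6},{"claw":0.5,"tx":0.95,"ty":-0.57,"tz":0,"twist":-0.6},{"claw":0.5,"tx":0.95,"ty":-0.57,"tz":0,"twist":-0.6}]'
python3 -c "
from h import *
print(arm(.12,200)); print(env.read_state()['joint_pos'])"
```

```text
clock: 2.1
position: [389.9, -381.0, 231.4]
tcp_rot: [[0.186, 0.983, 0.0], [0.983, -0.186, -0.0], [-0.0, 0.0, -1.0]]
force: [0.3, 0.3, -0.4]
width: 42.9
gripper_force: 0.0
{'tx': np.float64(1.936), 'ty': np.float64(0.832), 'tz': np.float64(0.157), 'twist': np.float64(-1.195)}
[ 0.90858203  0.29240256 -0.27637452  1.77713378  0.08918057  1.08396932
  0.4148261 ]
```

```bash
python3 -m jog '[{"claw":0.5,"tx":0.97,"ty":0.42,"tz":0,"twist":-0.6},{"claw":0.5,"tx":0.97,"ty":0.42,"tz":0,"twist":-0.6},{"claw":0.5,"tx":0.97,"ty":0.42,"tz":0,"twist":-0.6},{"claw":0.5,"tx":0.97,"ty":0.42,"tz":0,"twist":-0.6},{"claw":0.5,"tx":0.97,"ty":0.42,"tz":0,"twist":-0.6},{"claw":0.5,"tx":0.97,"ty":0.42,"tz":0,"twist":-0.6},{"claw":0.5,"tx":0.97,"ty":0.42,"tz":0,"twist":-0.6},{"claw":0.5,"tx":0.97,"ty":0.42,"tz":0,"twist":-0.6}]'
python3 -c "
from h import *
print(arm(.12,200)); print(env.read_state()['joint_pos'])"
```

```text
clock: 2.9
position: [508.5, -206.3, 231.2]
tcp_rot: [[-0.684, 0.729, -0.0], [0.729, 0.684, 0.0], [0.0, -0.0, -1.0]]
force: [-0.1, 0.4, -0.3]
width: 42.7
gripper_force: 0.0
{'tx': np.float64(0.238), 'ty': np.float64(1.024), 'tz': np.float64(0.156), 'twist': np.float64(-0.597)}
[ 0.72339434  0.33312027 -0.53709639  1.75549096  0.18834241  1.10451596
  0.87891309]
```

```bash
python3 -m jog '[{"claw":0.5,"tx":0.238,"ty":1.0,"tz":0,"twist":-0.597},{"claw":0.5,"tx":0.238,"ty":1.0,"tz":0,"twist":-0.597},{"claw":0.5,"tx":0.238,"ty":1.0,"tz":0,"twist":-0.597},{"claw":0.5,"tx":0.238,"ty":1.0,"tz":0,"twist":-0.597},{"claw":0.5,"tx":0.238,"ty":1.0,"tz":0,"twist":-0.597},{"claw":0.5,"tx":0.238,"ty":1.0,"tz":0,"twist":-0.597},{"claw":0.5,"tx":0.238,"ty":1.0,"tz":0,"twist":-0.597},{"claw":0.5,"tx":0.238,"ty":1.0,"tz":0,"twist":-0.597}]'
python3 - <<'E'
from h import *
print(arm(.12,170)); print(env.read_state()['joint_pos'])
im=env.get_image('side'); cv2.imwrite('pics/s1.png',cv2.resize(im['img'][120:290,150:320],(560,560),interpolation=2))
E
```

```text
clock: 3.7
position: [621.6, -34.8, 230.9]
tcp_rot: [[-0.993, -0.119, -0.001], [-0.119, 0.993, 0.0], [0.001, 0.0, -1.0]]
force: [-0.7, 0.4, -0.0]
width: 42.8
gripper_force: 0.0
{'tx': np.float64(-0.021), 'ty': np.float64(0.014), 'tz': np.float64(0.305), 'twist': np.float64(-0.0)}
[ 0.49979119  0.51626223 -0.75628314  1.56528145  0.37033995  1.20919161
  1.36608871]
```

View pics/s1.png

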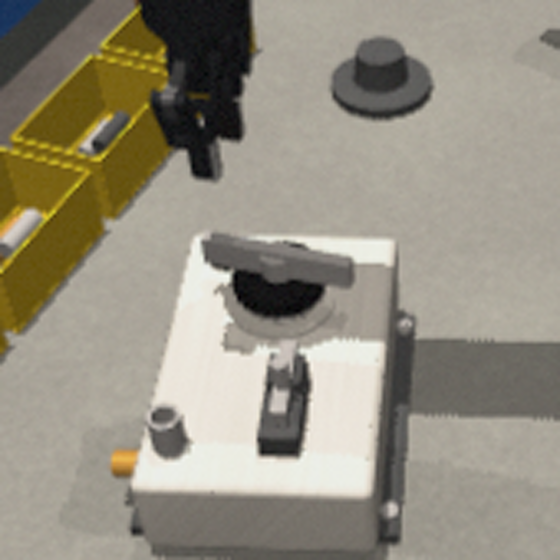

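```bash
python3 -m jog '[{"claw":0.5,"tx":-0.02,"ty":0.014,"tz":0.25},{"claw":0.5,"tx":-0.02,"ty":0.014,"tz":0.4},{"claw":0.5,"tx":-0.02,"ty":0.014,"tz":0.485},{"claw":0.7,"tx":-0.02,"ty":0.014,"tz":0.485},{"claw":0.8,"tx":-0.02,"ty":0.014,"tz":0.485},{"claw":0.8,"tx":-0.02,"ty":0.014,"tz":0.485},{"claw":0.8,"tx":-0.02,"ty":0.014,"tz":0.485},{"claw":0.8,"tx":-0.02,"ty":0.014,"tz":0.485}]'
python3 - <<'E'
from h import *
for k in range(1,8): print({a:float(b) for a,b in arm(.12+.13*k,132).items()})
E
```

```text
{'tx': -0.02, 'ty': 0.042, 'tz': 0.495, 'twist': -0.084}
{'tx': -0.014, 'ty': 0.069, 'tz': 0.495, 'twist': -0.167}
{'tx': -0.005, 'ty': 0.095, 'tz': 0.495, 'twist': -0.25}
{'tx': 0.007, 'ty': 0.119, 'tz': 0.495, 'twist': -0.332}
{'tx': 0.022, 'ty': 0.142, 'tz': 0.495, 'twist': -0.415}
{'tx': 0.04, 'ty': 0.162, 'tz': 0.495, 'twist': -0.498}
{'tx': 0.06, 'ty': 0.18, 'tz': 0.495, 'twist': -0.581}$[0]: bad value
```

```bash
python3 -m jog '[{"claw":0.5,"tx":-0.02,"ty":0.014,"tz":0.25,"twist":0},{"claw":0.5,"tx":-0.02,"ty":0.014,"tz":0.4,"twist":0},{"claw":0.5,"tx":-0.02,"ty":0.014,"tz":0.485,"twist":0},{"claw":0.7,"tx":-0.02,"ty":0.014,"tz":0.485,"twist":0},{"claw":0.8,"tx":-0.02,"ty":0.014,"tz":0.485,"twist":0},{"claw":0.8,"tx":-0.02,"ty":0.014,"tz":0.485,"twist":0},{"claw":0.8,"tx":-0.02,"ty":0.014,"tz":0.485,"twist":0},{"claw":0.8,"tx":-0.02,"ty":0.014,"tz":0.485,"twist":0}]'
python3 - <<'E'
from h import *
for k in range(1,9): print({a:float(b) for a,b in arm(.12+.11*k,134).items()})
E
```

```text
clock: 4.55
position: [626.0, -31.4, 135.6]
tcp_rot: [[-0.993, -0.121, 0.002], [-0.121, 0.993, -0.0], [-0.002, -0.001, -1.0]]
force: [-0.6, -1.1, 0.4]
width: 16.9
gripper_force: 0.5
{'tx': 0.004, 'ty': 0.023, 'tz': 0.008, 'twist': -0.069}
{'tx': 0.008, 'ty': 0.046, 'tz': 0.008, 'twist': -0.139}
{'tx': 0.014, 'ty': 0.068, 'tz': 0.008, 'twist': -0.209}
{'tx': 0.023, 'ty': 0.09, 'tz': 0.008, 'twist': -0.279}
{'tx': 0.034, 'ty': 0.11, 'tz': 0.008, 'twist': -0.349}
{'tx': 0.047, 'ty': 0.129, 'tz': 0.008, 'twist': -0.419}
{'tx': 0.062, 'ty': 0.146, 'tz': 0.008, 'twist': -0.489}
{'tx': 0.079, 'ty': 0.162, 'tz': 0.008, 'twist': -0.559}
```

```bash
python3 -m jog '[{"claw":0.8,"tx":0.004,"ty":0.023,"tz":0.008,"twist":-0.07},{"claw":0.8,"tx":0.008,"ty":0.046,"tz":0.008,"twist":-0.14},{"claw":0.8,"tx":0.014,"ty":0.068,"tz":0.008,"twist":-0.21},{"claw":0.8,"tx":0.023,"ty":0.09,"tz":0.008,"twist":-0.28},{"claw":0.8,"tx":0.034,"ty":0.11,"tz":0.008,"twist":-0.35},{"claw":0.8,"tx":0.047,"ty":0.129,"tz":0.008,"twist":-0.42},{"claw":0.8,"tx":0.062,"ty":0.146,"tz":0.008,"twist":-0.49},{"claw":0.8,"tx":0.079,"ty":0.162,"tz":0.008,"twist":-0.56}]'
cat > look.py <<'E'
from h import *
import sys
print(env.read_state()['joint_pos'].round(2))
for c in('side','top'):
    im=env.get_image(c); P=cloud(im)
    cv2.imwrite(f'pics/{c}_{sys.argv[1]}.png',cv2.resize(im['img'][110:280,160:330],(560,560),interpolation=2))
    for r in env.pinpoint(c,'bar_end')[:2]: print(c,r,px2w(im,r['xy'],131).round(1),px2w(im,r['xy']).round(1))
    for n in ('bolt_peg',):
        for r in env.pinpoint(c,n)[:1]: print(c,n,r,px2w(im,r['xy'],152).round(1))
    b=near(P,AX,66,108,160); print(c,len(b),np.percentile(b[:,2],[10,50,90,98]).round(1))
E
python3 look.py a
```

```text
clock: 5.35
position: [606.8, -2.6, 133.4]
tcp_rot: [[-0.537, -0.844, 0.003], [-0.844, 0.537, -0.002], [0.0, -0.003, -1.0]]
force: [2.9, -5.6, 0.3]
width: 17.2
gripper_force: 2.8
[ 0.55  0.66 -0.92  1.7   0.59  1.08  2.02]
side {'xy': [213.1, 211.6], 'conf': 0.85} [616.7  21.8 131. ] [641.6 -14.   88.6]
side {'xy': [353.4, 172.7], 'conf': 0.22} [ 316.4 -258.7  131. ] [ 338.  -409.7    8.1]
side bolt_peg {'xy': [235.3, 230.1], 'conf': 0.73} [525.3  76.4 152. ]
side 674 [114.6 126.7 144.2 157. ]
top {'xy': [264.2, 152.3], 'conf': 0.71} [622.5  19.2 131. ] [569.2  11.5 283.3]
top bolt_peg {'xy': [245.3, 181.0], 'conf': 0.5} [532.7  70.6 152. ]
top 425 [114.8 119.5 142.5 148.4]
```

```bash
python3 - <<'E'
from h import *
for c in('top','side'):
    P=cloud(env.get_image(c)); u=-np.array([np.cos(1.0),np.sin(1.0)])
    b=near(P,AX+u*40,24,120,160); print(c,len(b),np.percentile(b[:,2],[50,80,95]).round(1), np.polyfit(b[:,0],b[:,1],1))
    k=near(P,AX,34,105,160);print(np.histogram(k[:,2],np.arange(105,160,4)))
for k in range(1,9): print({a:float(b) for a,b in arm(1.0-.14*k,128).items()})
E
```

```text
top 42 [136.5 141.3 143.1] [   0.93663539 -586.35663452]
(array([ 0,  4, 68, 91, 13,  7,  9, 18, 46, 56,  8,  1,  0]), array([105, 109, 113, 117, 121, 125, 129, 133, 137, 141, 145, 149, 153,
       157]))
side 140 [137.5 142.  143.4] [   1.09525713 -680.71450449]
(array([ 1,  1, 72, 88, 24, 24, 22, 29, 39, 46,  1,  0,  0]), array([105, 109, 113, 117, 121, 125, 129, 133, 137, 141, 145, 149, 153,
       157]))
{'tx': 0.002, 'ty': -0.033, 'tz': 0.024, 'twist': 0.089}
{'tx': 0.008, 'ty': -0.061, 'tz': 0.024, 'twist': 0.178}
{'tx': 0.018, 'ty': -0.089, 'tz': 0.024, 'twist': 0.267}
{'tx': 0.032, 'ty': -0.115, 'tz': 0.024, 'twist': 0.357}
{'tx': 0.049, 'ty': -0.139, 'tz': 0.024, 'twist': 0.446}
{'tx': 0.07, 'ty': -0.16, 'tz': 0.024, 'twist': 0.535}
{'tx': 0.093, 'ty': -0.178, 'tz': 0.024, 'twist': 0.624}
{'tx': 0.118, 'ty': -0.192, 'tz': 0.024, 'twist': 0.713}
```

View pics/side_a.png

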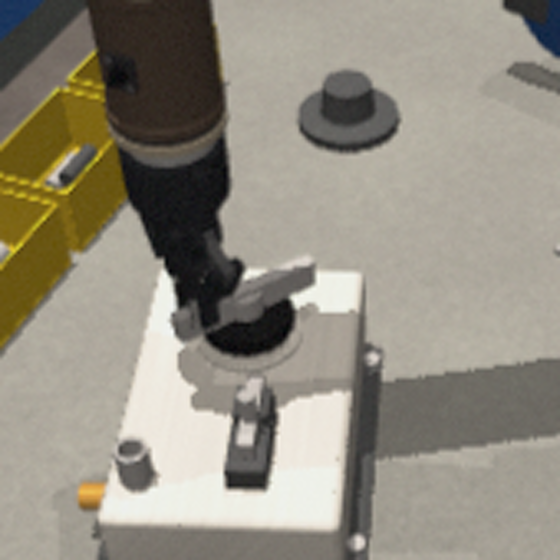

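```bash
python3 -m jog '[{"claw":0.8,"tx":0.002,"ty":-0.033,"tz":0.024,"twist":0.089},{"claw":0.8,"tx":0.008,"ty":-0.061,"tz":0.024,"twist":0.178},{"claw":0.8,"tx":0.018,"ty":-0.089,"tz":0.024,"twist":0.267},{"claw":0.8,"tx":0.032,"ty":-0.115,"tz":0.024,"twist":0.357},{"claw":0.8,"tx":0.049,"ty":-0.139,"tz":0.024,"twist":0.446},{"claw":0.8,"tx":0.07,"ty":-0.16,"tz":0.024,"twist":0.535},{"claw":0.8,"tx":0.093,"ty":-0.178,"tz":0.024,"twist":0.624},{"claw":0.8,"tx":0.118,"ty":-0.192,"tz":0.024,"twist":0.713}]'
python3 - <<'E'
from h import *
print(env.read_state()['joint_pos'].round(2))
for k in range(1,9): print({a:float(b) for a,b in arm(-.12-.138*k,125).items()})
E
```

```text
clock: 6.55
position: [625.5, -35.7, 128.3]
tcp_rot: [[-0.993, 0.12, 0.001], [0.12, 0.993, 0.007], [-0.0, 0.007, -1.0]]
force: [0.0, 6.0, -2.1]
width: 17.2
gripper_force: 2.1
[ 0.44  0.6  -0.65  1.67  0.41  1.01  1.1 ]
{'tx': -0.001, 'ty': -0.058, 'tz': 0.016, 'twist': 0.087}
{'tx': 0.005, 'ty': -0.086, 'tz': 0.016, 'twist': 0.175}
{'tx': 0.015, 'ty': -0.113, 'tz': 0.016, 'twist': 0.263}
{'tx': 0.028, 'ty': -0.139, 'tz': 0.015, 'twist': 0.351}
{'tx': 0.045, 'ty': -0.163, 'tz': 0.015, 'twist': 0.439}
{'tx': 0.065, 'ty': -0.184, 'tz': 0.015, 'twist': 0.527}
{'tx': 0.087, 'ty': -0.202, 'tz': 0.015, 'twist': 0.614}
{'tx': 0.112, 'ty': -0.217, 'tz': 0.015, 'twist': 0.702}
```

```bash
python3 -m jog '[{"claw":0.8,"tx":0.002,"ty":-0.03,"tz":0.015,"twist":0.088},{"claw":0.8,"tx":0.008,"ty":-0.058,"tz":0.015,"twist":0.176},{"claw":0.8,"tx":0.018,"ty":-0.085,"tz":0.015,"twist":0.264},{"claw":0.8,"tx":0.031,"ty":-0.111,"tz":0.015,"twist":0.351},{"claw":0.8,"tx":0.048,"ty":-0.135,"tz":0.015,"twist":0.439},{"claw":0.8,"tx":0.068,"ty":-0.156,"tz":0.015,"twist":0.527},{"claw":0.8,"tx":0.09,"ty":-0.174,"tz":0.015,"twist":0.615},{"claw":0.8,"tx":0.115,"ty":-0.189,"tz":0.015,"twist":0.703}]'
python3 look.py b; python3 -c "
from h import *
print(arm(-1.25,125),arm(-1.3,125),env.read_state()['force'])"
```

```text
clock: 7.35
position: [600.3, -75.3, 126.0]
tcp_rot: [[-0.336, 0.942, 0.005], [0.942, 0.336, 0.001], [-0.001, 0.005, -1.0]]
force: [4.9, 0.1, 1.5]
width: 17.3
gripper_force: 2.4
[ 0.33  0.51 -0.39  1.74  0.24  0.93  0.19]
side {'xy': [231.5, 187.8], 'conf': 0.56} [612.8 -78.  131. ] [609.6 -72.7 136.4]
side bolt_peg {'xy': [233.8, 229.0], 'conf': 0.72} [530.2  74.5 152. ]
side 654 [111.7 122.  142.8 157.2]
top {'xy': [302.5, 153.7], 'conf': 0.8} [616.8 -90.1 131. ] [446.8 -65.4 623.9]
top {'xy': [153.6, 171.7], 'conf': 0.72} [569.3 332.4 131. ] [587.2 352.6  71.4]
top bolt_peg {'xy': [242.7, 181.7], 'conf': 0.45} [530.8  77.8 152. ]
top 539 [111.6 115.8 139.  140.9]
{'tx': np.float64(-0.0), 'ty': np.float64(-0.007), 'tz': np.float64(0.0), 'twist': np.float64(0.019)} {'tx': np.float64(0.0), 'ty': np.float64(-0.018), 'tz': np.float64(0.0), 'twist': np.float64(0.051)} [2.66667218 0.1881519  2.60085336]
```

```bash
python3 -m jog '[{"claw":0.8,"tx":0.001,"ty":-0.014,"tz":0.0,"twist":0.04},{"claw":0.8,"tx":0.003,"ty":-0.028,"tz":0.0,"twist":0.08},{"claw":0.8,"tx":0.005,"ty":-0.042,"tz":0.0,"twist":0.12},{"claw":0.8,"tx":0.006,"ty":-0.052,"tz":0.0,"twist":0.15},{"claw":0.8,"tx":0.006,"ty":-0.052,"tz":0.0,"twist":0.15},{"claw":0.8,"tx":0.006,"ty":-0.052,"tz":0.0,"twist":0.15}]'
python3 look.py c; python3 -c "
from h import *
print(arm(-1.25,125),env.read_state()['force'])"
```

```text
clock: 8.25
position: [593.0, -76.1, 126.2]
tcp_rot: [[-0.117, 0.993, 0.011], [0.993, 0.117, 0.003], [0.002, 0.011, -1.0]]
force: [16.3, 4.4, -4.9]
width: 17.0
gripper_force: 8.5
[ 0.3   0.49 -0.34  1.76  0.2   0.91 -0.01]
side {'xy': [235.8, 190.2], 'conf': 0.66} [597.5 -73.3 131. ] [594.2 -67.4 137. ]
side bolt_peg {'xy': [232.9, 228.8], 'conf': 0.61} [532.5  74.7 152. ]
side 667 [112.3 124.4 142.9 155.9]
top bolt_peg {'xy': [244.5, 180.5], 'conf': 0.43} [534.2  72.8 152. ]
top 494 [111.3 116.2 139.4 141.3]
{'tx': np.float64(-0.003), 'ty': np.float64(0.019), 'tz': np.float64(0.006), 'twist': np.float64(-0.13)} [17.47755997  4.30744481 -3.83656124]
```

View pics/top_c.png

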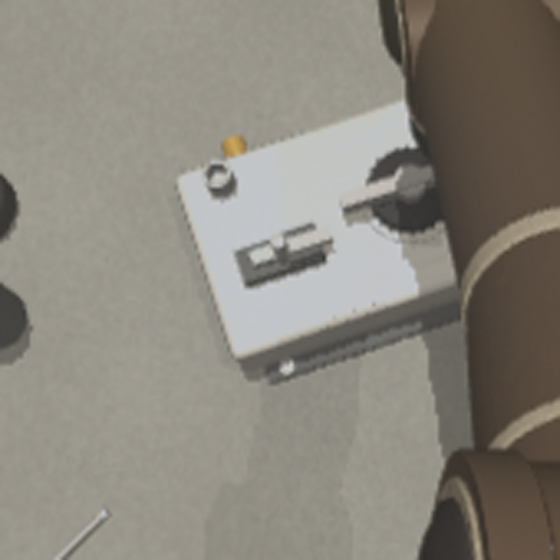

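```bash
python3 -m jog '[{"claw":0.75,"tx":-0.003,"ty":0.03,"tz":0,"twist":-0.1},{"claw":0.7,"tx":-0.003,"ty":0.04,"tz":0,"twist":-0.13},{"claw":0.6,"tx":-0.003,"ty":0.03,"tz":-0.1,"twist":-0.13},{"claw":0.6,"tx":-0.003,"ty":0.03,"tz":-0.25,"twist":-0.13},{"claw":1,"tx":-0.003,"ty":0.03,"tz":-0.35,"twist":-0.13},{"claw":1,"tx":-0.003,"ty":0.03,"tz":-0.35,"twist":-0.13}]'
python3 - <<'E'
from h import *
ty=np.array([-.3156,.949]); tx=np.array([.949,.3156])
for d in(155,108):
    p=AX+d*ty-18*tx; print(d,p.round(1),rel(*p,196,-1.25+np.pi))
print(env.read_state()['joint_pos'].round(2))
for c in('top','side'):
    P=cloud(env.get_image(c)); b=near(P,AX+40*ty,26,124,150)
    if len(b)>10: 
        t=(b[:,:2]-AX); print(c,len(b),np.percentile(b[:,2],[50,95]), np.polyfit(t@ty,t@tx,1))
E
```

```text
clock: 9.15
position: [594.7, -78.5, 197.3]
tcp_rot: [[-0.313, 0.95, 0.003], [0.95, 0.313, -0.0], [-0.001, 0.003, -1.0]]
force: [-1.3, 0.1, -0.3]
width: 5.9
gripper_force: 0.0
155 [517.7 104.9] {'tx': np.float64(0.991), 'ty': np.float64(-0.079), 'tz': np.float64(0.005), 'twist': np.float64(-0.001)}
108 [532.5  60.3] {'tx': np.float64(0.756), 'ty': np.float64(-0.078), 'tz': np.float64(0.006), 'twist': np.float64(-0.001)}
[ 0.35  0.43 -0.41  1.68  0.19  1.07  0.2 ]
top 95 [137.74342171 141.49587767] [-0.0034183 -0.8660844]
side 95 [137.64387202 140.17597577] [ 0.02358713 -0.80854004]
```

```bash
python3 -m jog '[{"claw":1,"tx":0.25,"ty":-0.02,"tz":0,"twist":0},{"claw":1,"tx":0.5,"ty":-0.04,"tz":0,"twist":0},{"claw":1,"tx":0.75,"ty":-0.06,"tz":0,"twist":0},{"claw":1,"tx":0.99,"ty":-0.079,"tz":0,"twist":0},{"claw":1,"tx":0.99,"ty":-0.079,"tz":0,"twist":0},{"claw":1,"tx":0.99,"ty":-0.079,"tz":0.2,"twist":0},{"claw":1,"tx":0.99,"ty":-0.079,"tz":0.315,"twist":0},{"claw":1,"tx":0.99,"ty":-0.079,"tz":0.315,"twist":0}]'
python3 look.py d;  python3 - <<'E'
from h import *
ty=np.array([-.3156,.949]); tx=np.array([.949,.3156]); p=np.array(env.read_state()['position'])[:2]-AX
print(p@ty,p@tx)
E
```

```text
clock: 10.05
position: [515.0, 103.8, 128.4]
tcp_rot: [[-0.312, 0.95, -0.006], [0.95, 0.312, -0.001], [0.001, -0.006, -1.0]]
force: [-0.6, 0.1, -0.4]
width: -0.1
gripper_force: 0.0
[ 0.08  0.41 -0.47  1.92  0.23  0.88 -0.19]
side 25 [110.3 112.  113.8 115.3]
top {'xy': [305.3, 153.7], 'conf': 0.76} [616.7 -98.1 131. ] [ 632.3 -100.8   85.7]
top 636 [111.4 116.6 139.4 141.5]
154.63779033155146 -18.287713425600053
```

View pics/side_d.png

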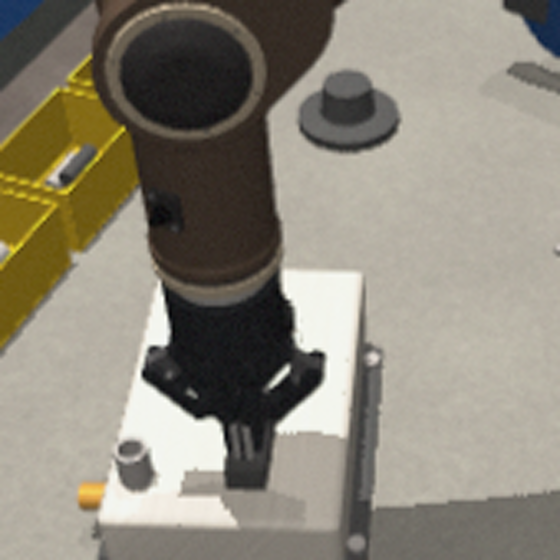

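```bash
python3 -m jog '[{"claw":1,"tx":-0.03,"ty":0,"tz":-0.015,"twist":0},{"claw":1,"tx":-0.06,"ty":0,"tz":-0.015,"twist":0},{"claw":1,"tx":-0.09,"ty":0,"tz":-0.015,"twist":0},{"claw":1,"tx":-0.12,"ty":0,"tz":-0.015,"twist":0},{"claw":1,"tx":-0.15,"ty":0,"tz":-0.015,"twist":0},{"claw":1,"tx":-0.18,"ty":0,"tz":-0.015,"twist":0},{"claw":1,"tx":-0.205,"ty":0,"tz":-0.015,"twist":0},{"claw":1,"tx":-0.205,"ty":0,"tz":-0.015,"twist":0}]'
python3 look.py e;  python3 - <<'E'
from h import *
ty=np.array([-.3156,.949]); tx=np.array([.949,.3156]); s=env.read_state();p=np.array(s['position'])[:2]-AX
print(p@ty,p@tx,s['force'],s['position'])
E
```

```text
clock: 11.15
position: [530.0, 64.4, 134.7]
tcp_rot: [[-0.31, 0.951, -0.0], [0.951, 0.31, -0.001], [-0.001, -0.0, -1.0]]
force: [-0.4, -0.1, -0.2]
width: 0.1
gripper_force: 0.0
[ 0.15  0.41 -0.46  1.9   0.23  0.89 -0.11]
side {'xy': [264.5, 148.6], 'conf': 0.2} [ 597.5 -275.6  131. ] [ 661.8 -418.9   16.5]
side 22 [109.4 112.6 113.9 115.7]
top {'xy': [306.4, 154.1], 'conf': 0.6} [ 615.4 -101.3  131. ] [ 629.7 -103.8   89.4]
top 471 [111.6 116.5 139.  141.9]
113.9559166094688 -19.05880279811652 [-0.49588741  0.12179539 -0.85547893] [529.65975253  65.60833984 134.76598388]
```

```bash
python3 -m jog '[{"claw":1,"tx":-0.01,"ty":0,"tz":0.01,"twist":0},{"claw":1,"tx":-0.02,"ty":0,"tz":0.01,"twist":0},{"claw":1,"tx":-0.03,"ty":0,"tz":0.01,"twist":0},{"claw":1,"tx":-0.04,"ty":0,"tz":0.01,"twist":0},{"claw":1,"tx":-0.04,"ty":0,"tz":0.01,"twist":0}]'
python3 look.py f;  python3 - <<'E'
from h import *
ty=np.array([-.3156,.949]); tx=np.array([.949,.3156]); s=env.read_state();p=np.array(s['position'])[:2]-AX
print(p@ty,p@tx,s['force'],s['position'])
E
```

```text
clock: 11.95
position: [531.0, 62.4, 132.8]
tcp_rot: [[-0.315, 0.949, -0.002], [0.949, 0.315, 0.005], [0.005, -0.0, -1.0]]
force: [-4.8, 12.3, 1.0]
width: -0.3
gripper_force: 6.5
[ 0.16  0.41 -0.46  1.9   0.22  0.89 -0.09]
side bolt_peg {'xy': [196.9, 369.3], 'conf': 0.23} [443.2 407.  152. ]
side 23 [111.4 112.5 121.  126.2]
top {'xy': [302.2, 156.3], 'conf': 0.89} [609.  -89.1 131. ] [606.2 -88.7 139.4]
top 418 [111.7 116.8 139.1 141. ]
110.43268497544746 -18.859310766265036 [-3.84938278 12.39128064  1.09641943] [530.9607365   62.32842299 132.76637735]
```

View pics/top_f.png

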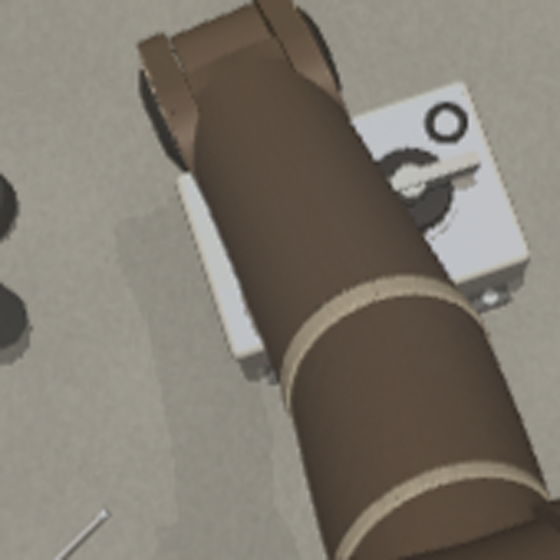

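```bash
python3 -m jog '[{"claw":1,"tx":0.05,"ty":0,"tz":0,"twist":0},{"claw":1,"tx":0.12,"ty":0,"tz":0,"twist":0},{"claw":1,"tx":0.12,"ty":0,"tz":-0.2,"twist":0},{"claw":1,"tx":0.12,"ty":0,"tz":-0.4,"twist":0},{"claw":1,"tx":0.12,"ty":0.25,"tz":-0.5,"twist":0},{"claw":1,"tx":0.12,"ty":-0.4,"tz":-0.6,"twist":0},{"claw":1,"tx":0.12,"ty":-0.6,"tz":-0.6,"twist":0},{"claw":1,"tx":0.12,"ty":-0.8,"tz":-0.6,"twist":0}]'
python3 look.py g;  python3 - <<'E'
from h import *
ty=np.array([-.3156,.949]); tx=np.array([.949,.3156])
for c in('top','side'):
    P=cloud(env.get_image(c)); g=near(P,AX+100*ty-18*tx,40,141,160); t=g[:,:2]-AX; print(c,len(g),(t@ty).mean() if len(g) else '',g[:,2].max() if len(g) else '')
E
```

```text
clock: 13.05
position: [426.4, 49.1, 248.0]
tcp_rot: [[-0.312, 0.95, -0.002], [0.95, 0.312, 0.001], [0.001, -0.002, -1.0]]
force: [0.0, -0.1, 1.5]
width: 0.2
gripper_force: 0.0
[ 0.26  0.09 -0.51  1.99  0.05  1.07  0.04]
side {'xy': [235.5, 186.9], 'conf': 0.72} [604.2 -85.2 131. ] [600.  -77.9 138.4]
side bolt_peg {'xy': [235.6, 217.1], 'conf': 0.69} [543.4  37.  152. ]
side 591 [111.6 117.2 138.8 140.3]
top {'xy': [303.1, 156.7], 'conf': 0.58} [607.8 -91.7 131. ] [604.4 -91.1 141. ]
top bolt_peg {'xy': [305.5, 156.0], 'conf': 0.15} [602.7 -97.3 152. ]
top 634 [111.6 116.6 139.1 141.3]
top 0  
side 30 97.82854901172254 153.09401978463188
```

View pics/side_g.png

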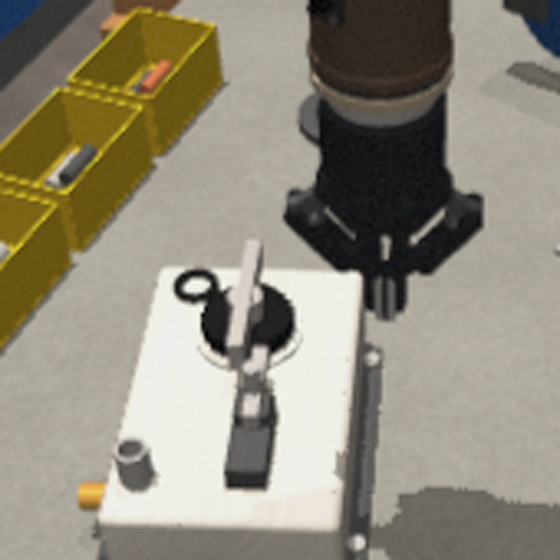

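```bash
python3 - <<'E'
from h import *
for c in('top','side'):
    P=cloud(env.get_image(c)); b=near(P,AX,64,133,146); t=b[:,:2]-AX
    C=t-t.mean(0); w,V=np.linalg.eigh(C.T@C); v=V[:,1]; v=v*np.sign(v[1])
    print(c,len(b),t.mean(0).round(1),'bar',np.arctan2(*-v[::-1]), np.percentile(b[:,2],[50,90]))
    k=near(P,[566,16],220,84,94)[:,:2].astype(np.float32); print('tank',np.radians(cv2.minAreaRect(k)[2])-np.pi/2)
E
```

```text
top 209 [ 0.7 -2.8] bar -1.2473068845291484 [137.91461125 140.77748403]
tank -1.2438833161335823
side 186 [-0.7  4.3] bar -1.252035338830965 [137.94165835 139.98281911]
tank -1.2496894067841184
```

Bar is parallel to tank y (home), the bolt has moved about 28 mm onto its stop, and the robot is clear.

```bash
python3 -c "
from workcell import env
print(env.close_job())"
```

```text
the job is handed in; nothing more can be done
None
```

The job is handed in. By my camera measurements the cap was backed off until it dropped, then screwed fully home, and the bolt was pushed about 28 mm onto its stop. The arm is clear, no bystander looked moved, and the judge gave no verdict.

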